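# Hang the bench scraper on the swinging drop hook

### The arm

A 7-joint arm with a two-finger parallel gripper is mounted at the origin on the work surface. World frame = base frame: x ahead of the robot, y to its left, z up, the work surface at z = 0. Lengths are in mm, angles in rad, forces in N, time in s.
With the tool pointing down it reaches from about 375 to 925 mm from the base axis. Payload 3.1 kg.
Tool frame: the origin (TCP) lies midway between the tips of the shut fingers; the grasp point (between the pads) lies 19 mm behind it; z points along the fingers, y is the line along which they close (so a half turn about z gives the same grasp; the last joint's range is limited). The gripper opens to 85 mm and grips with 20 to 120 N. Pads are 22 mm wide; open, the fingers measure 114 mm over their backs; the gripper's body (76 mm by 85 mm) begins 54 mm behind the grasp point. The pads swing forward as they close: fully open they stand 13 mm farther back than shut.
Start: joints at [1.221, 0.383, 0.044, 1.598, -0.018, 1.161, -0.05], TCP at [161.966, -629.5, 231.269] pointing down, gripper open.
Joint ranges: [-2.61, 2.61], [-0.41, 2.15], [-1.48, 1.57], [0, 2.5], [-1.57, 4.71], [0.05, 1.97], [-2.85, 2.85]. Speed limits (rad/s): [2.79, 2.79, 3.14, 3.14, 3.14, 3.14, 3.14].

### API

Orientations are given as a rotation vector (axis times angle).
In Python, from workcell import bot, viewer gives the robot as it stands. Calls block until the motion is done:
- bot.movep(position, orientation): joint-space move of the TCP to a pose.
- bot.movel(position, ori=None, v=150, threshold=None): straight line of the TCP; ori=None keeps the orientation; v is the mean speed in mm/s. With threshold (N) it stops when the force on the tool has changed by that much, and returns True; else False.
- bot.set_joints(angles): joint-space move.
- bot.set_gripper(opening, grip_force=None): finger opening in mm; grip_force is the grip in N (None keeps the last); returns when the fingers have stopped.
- bot.pause(seconds).
- bot.solve_ik(position, orientation): joint angles nearest the present ones, or None.
- bot.state(): the state.
- viewer.grab_frame(name): name is "scene" or "top" or "wrist"; returns a dict with "image" (420x560x3 uint8, red, green, blue), "fx", "fy", "cx", "cy" (pixels), "R" (3x3) and "t" (3): a world point X has camera coordinates R X + t. Camera axes: x right, y down, z forward; pixel columns grow to the right and rows downward; lengths in mm; the calibration is good to about 2 mm. A picture is of the moment at which its call begins. There is no depth.
A pose or a line that the arm cannot do raises bot.MotionError and nothing moves.
- bot.finish_job(): hands the job in; it is judged then, once.
The state is a dict: "time_s": time; "joints": joint angles; "dq": joint speeds; "joint_efforts": joint torques, N m; "position": TCP position; "tcp_rot": TCP orientation; "force": force on the tool from outside, world axes, zero at the start; "ft_torque": the same for the moment, N m; "finger_gap": finger opening in mm; "grip_force": force on a finger pad.
Only numpy, scipy, OpenCV 4.12 (cv2) and the standard library are available. Lean on these libraries where they do the work, as an engineer would, in place of code of your own. Each camera call takes 0.05 s, during which the arm holds its last target. There are 200 camera calls.

### The job

Hang the bench scraper by its loop on the swinging pendant hook: bring the loop over the hook from its open side and lean the top bar gently, with about 1 newton, on the shank above the tip for a second or so until the hook is steady. Then, still holding the scraper, lower the bar into the bottom of the hook until you feel the hook take its weight, and only then let go; never knock the hook hard. Leave it hanging nearly still, the other things on the table undisturbed.

Things in the scene. Friction and masses are not known exactly. Their poses are not given: they have to be found in the camera images.
- stand: Fixed steel stand. Origin on the table directly below the hook's pivot (370 mm up). Local +x points from the hook to the upright post (20 mm thick, 170 mm along +x, on a 120 x 100 x 12 mm foot); a 14 mm square overhead arm runs from the post to the pivot, underside 385 mm up. The yaw varies.
- hook: Weighted J-hook, 0.25 to 0.95 kg, swinging freely, nearly undamped, about a pin along local y (up to 0.35 rad either way, period about 0.6 s). Origin at the pivot; at rest its axes are the stand's. Red weight, 36 mm thick, 19 to 61 mm below the pivot; then 8 mm rod: shank, centre at x = +13 mm, straight from 68 to 140 mm below; bottom (underside 154 mm below); tip on the -x side, facing away from the post.
- hook_seat (a point): Where the loop bar's centre lies when fully seated: bottom of the hook, 143 mm below the pivot, moves with the hook. The mouth above it, between tip and shank, is 18 mm wide. Leant 0.2 rad towards +x by a push 98 mm below the pivot, a 0.5 kg hook pushes back about 1.1 N; that grows with lean and with its unknown mass.
- hook_tip (a point): Top of the hook's upturned tip: at local x = -17 mm, 124 mm below the pivot; moves with the hook.
- block: Fixed wooden block 70 x 250 x 40 mm with a 7 mm wide, 230 mm long slot along local y whose floor is 10 mm above the table. Origin at the centre of its underside. The scraper stands in the slot.
- scraper: Bench scraper, 0.18 kg, standing in the slot. Origin: middle of the blade's lower edge; z up, y along the blade, x its thickness. Steel blade 220 (y) x 4 mm, white grip on top 220 x 14 mm, z = 62 to 84 mm: hold its sides about 85 mm from the middle to keep clear of hook and arm. Half a turn about z makes no difference.
- loop_bar (a point): Middle of the top bar (along y) of the scraper's rigid loop of 6 mm dark rod, 149 mm above the blade's lower edge. Uprights at y = +-28 mm. The window under the bar is 50 mm wide and 62 mm high: the whole upturned J of the hook passes through it level, and the bar then comes down between tip and shank.
- jar: Amber jar with a red cap, 60 mm diameter, 95 mm high, bystander. Origin under its centre.
- bowl: Small white bowl, 84 mm diameter, 40 mm high, bystander. Origin under its centre.
- tub: White tub with a grey lid, 96 x 106 x 65 mm, bystander. Origin under its centre.
- tin: Copper-coloured tin, 84 mm diameter, 55 mm high, bystander. Origin under its centre.

How it is judged (in metres and radians):
On the way, in this order (a step that is already met when the one before it is completed fails the run):
1. the held scraper's loop bar leans on the hook's shank, above the tip, with about 1 N (0.7 to 1.3 N) while the hook is steady (turning slower than 0.25 rad/s), for 0.5 s (contact force between scraper and hook between 0.7 and 1.3 N and angular speed of hook below 0.25 rad/s and z of loop_bar in the frame of hook between -0.118 and -0.065 m and x of loop_bar in the frame of hook between -0.025 and 0.013 m and y of loop_bar in the frame of hook between -0.024 and 0.024 m and contact force between the fingers and scraper above 1 N), for 0.5 s.
2. the bar is in the bottom of the hook, which carries at least 1 N, while the scraper is still held (distance between loop_bar and hook_seat below 0.023 m and z of loop_bar in the frame of hook below -0.136 m and x of loop_bar in the frame of hook between -0.012 and 0.012 m and y of loop_bar in the frame of hook between -0.02 and 0.02 m and contact force between the fingers and scraper above 1 N and contact force between scraper and hook above 1 N), for 0.2 s.
At the end, for the whole second after the job is handed in: The loop bar lies in the bottom of the hook (centre no more than 7 mm above the seat, within 12 mm of it across the mouth and 20 mm along the bar), the scraper hangs upright within 0.3 rad, is let go, and moves slower than 0.12 m/s (hook slower than 1 rad/s) (distance between loop_bar and hook_seat below 0.023 m and z of loop_bar in the frame of hook below -0.136 m and x of loop_bar in the frame of hook between -0.012 and 0.012 m and y of loop_bar in the frame of hook between -0.02 and 0.02 m and angle between scraper's own z axis and vertical below 0.3 rad and linear speed of scraper below 0.12 m/s and angular speed of hook below 1 rad/s and contact force between the fingers and scraper below 0.05 N); the robot touches nothing.
It fails at once if the hook is knocked or pushed with more than 12 N (contact force between any of scraper, the arm, the fingers and hook above 12 N).
It fails at once if a bystander is moved by more than 25 mm (distance of any of jar, bowl, tub, tin from where it was at the start of the episode above 0.025 m).
It also fails if it takes over 72 s, if anything falls off the work surface, if the arm or the gripper's body presses on something with over 40 N, if the wrist force passes 120 N, or if a joint passes its speed limit or range.

## Working session

There is one attempt and no reset: what is moved stays moved. The work goes in short steps, each a Python script; the robot and the scene stay as the last script left them, time stands still between calls to the robot, and variables do not carry over. Pictures are saved under pics/ and viewed, at most 10 in all, crops included, and the job is handed in when it is done.

```bash
mkdir -p pics; ls; python3 - <<'E'
from workcell import bot, viewer
import cv2,numpy as np,pickle
d={}
for n in("scene","top","wrist"):
    f=viewer.grab_frame(n); d[n]=f
    cv2.imwrite(f"pics/{n}0.png",f["image"][:,:,::-1]); print(n,f["fx"],f["cx"],f["cy"],np.round(f["R"],3).tolist(),np.round(f["t"],1))
pickle.dump(d,open("f0.pkl","wb"))
s=bot.state();print(s)
E
```

```text
pics
scene 403.70940985414313 269.37738153601333 213.38539421405304 [[0.043, 0.999, 0.014], [0.846, -0.029, -0.532], [-0.532, 0.035, -0.846]] [ -42.8 -314.7 1606.7]
top 452.99162383653595 278.38674334171617 206.3108163196901 [[0.022, -1.0, -0.022], [-0.985, -0.018, -0.173], [0.172, 0.026, -0.985]] [  12.7  531.4 1306.9]
wrist 332.4637985916769 283.8324018665988 211.1732807215541 [[0.249, -0.968, -0.002], [-0.915, -0.237, 0.326], [-0.317, -0.079, -0.945]] [-648.2  -42.6  380.7]
{'time_s': 0.15, 'joints': array([ 1.22116606,  0.38368578,  0.04384887,  1.59921536, -0.01788849,
        1.1612095 , -0.04990429]), 'dq': array([-0.00052951, -0.00320006,  0.0004482 , -0.00425931, -0.00019547,
        0.00045672, -0.00151997]), 'joint_efforts': array([ 1.95823959e-03, -4.34055197e+01,  1.02686528e+00, -2.49980110e+01,
        1.07485065e-02,  7.26468148e-03, -1.01261506e-05]), 'position': array([ 161.77508089, -628.77640338,  230.14997791]), 'tcp_rot': array([-3.11463358e+00, -3.94379467e-01,  6.09009835e-04]), 'force': array([-0.51465299, -0.50684614,  0.21790383]), 'ft_torque': array([-0.00586697, -0.07105765,  0.00950191]), 'grip_force': 0.0, 'finger_gap': 85.66647619270721}
```

View pics/scene0.png

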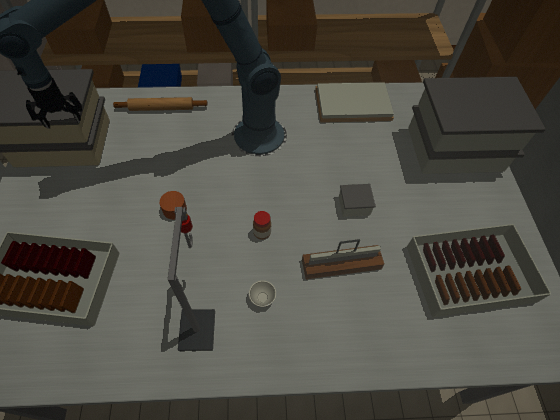

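View pics/top0.png

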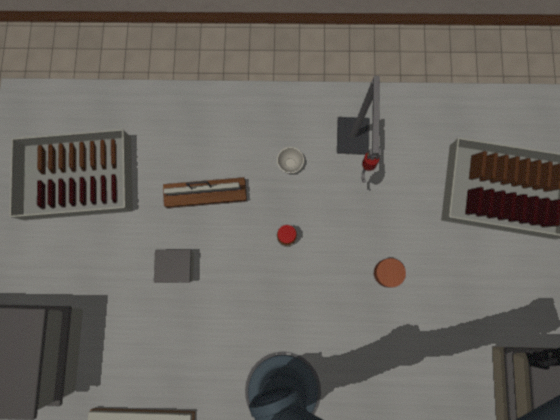

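The stand's post lies on the +x side and the hook mouth faces the robot. The red weight is at scene (186,225) and top (370,162). The block with the scraper is at scene (343,262) and top (204,192). Next I'll zoom in and sample the swing.

```bash
cat > h.py <<'E'
import numpy as np,cv2,pickle,time
from workcell import bot, viewer
def ray(f,p):
    d=np.array([(p[0]-f["cx"])/f["fx"],(p[1]-f["cy"])/f["fy"],1.]); R=np.array(f["R"]);t=np.array(f["t"])
    d=R.T@d; return -R.T@t, d/np.linalg.norm(d)
def plane(f,p,z):
    o,d=ray(f,p); return o+d*(z-o[2])/d[2]
def tri(fps):
    A=np.zeros((3,3));b=np.zeros(3)
    for f,p in fps:
        o,d=ray(f,p);M=np.eye(3)-np.outer(d,d);A+=M;b+=M@o
    X=np.linalg.solve(A,b);return X
def redc(im,box):
    x0,y0,x1,y1=box; c=im[y0:y1,x0:x1].astype(int)
    m=(c[:,:,0]>70)&(c[:,:,0]>2.5*c[:,:,1])&(c[:,:,0]>2.5*c[:,:,2])
    v,u=np.nonzero(m); return np.array([u.mean()+x0,v.mean()+y0,len(u)])
E
python3 - <<'E'
from h import *
d=pickle.load(open("f0.pkl","rb"))
S=d["scene"]["image"];T=d["top"]["image"]
a=cv2.resize(T[70:210,330:400],None,fx=4,fy=4,interpolation=2);b=cv2.resize(T[165:225,150:260],None,fx=4,fy=4,interpolation=2)
c=np.zeros((560,800,3),np.uint8);c[:,:280]=a;c[:240,300:740]=b
s=cv2.resize(S[230:285,290:395],None,fx=4,fy=4,interpolation=2);c[260:480,300:720]=s
c=np.clip(c.astype(float)*1.6,0,255).astype(np.uint8)
cv2.imwrite("pics/z1.png",c[:,:,::-1])
s=cv2.resize(S[190:360,150:240],None,fx=3.5,fy=3.5,interpolation=2)
cv2.imwrite("pics/z2.png",np.clip(s*1.6,0,255).astype(np.uint8)[:,:,::-1])
out=[]
for n,box in(("top",(350,140,395,185)),("scene",(178,208,215,250))):
    for i in range(16):
        t=bot.state()["time_s"];f=viewer.grab_frame(n);r=redc(f["image"],box);out.append(r)
        X=plane(f,r,330);print(n,round(t,3),np.round(r,1),np.round(X,1))
T0=np.array(out[:16]);S0=np.array(out[16:])
mid=lambda a:(a.max(0)+a.min(0))/2
print(tri([(d["top"],mid(T0)),(d["scene"],mid(S0))]))
for n,bx in(("top",(270,220,305,250)),("scene",(245,205,280,232))):
    r=redc(d[n]["image"],bx);print("jar",r,plane(d[n],r,95 if n=="top" else 90))
E
```

```text
top 0.15 [369.7 164.9 150. ] [ 585.3 -199.1  330. ]
top 0.2 [369.7 165.  156. ] [ 585.2 -199.1  330. ]
top 0.25 [369.5 164.6 140. ] [ 586.2 -198.7  330. ]
top 0.3 [369.5 162.9 113. ] [ 590.3 -198.6  330. ]
top 0.35 [369.7 160.8  77. ] [ 595.5 -199.1  330. ]
top 0.4 [369.1 159.4  68. ] [ 599.  -197.8  330. ]
top 0.45 [368.4 157.8  65. ] [ 602.7 -196.2  330. ]
top 0.5 [368.2 157.1  59. ] [ 604.7 -195.8  330. ]
top 0.55 [368.1 157.   58. ] [ 604.9 -195.5  330. ]
top 0.6 [368.5 157.9  64. ] [ 602.6 -196.3  330. ]
top 0.65 [369. 159.  68.] [ 599.9 -197.5  330. ]
top 0.7 [369.8 160.3  77. ] [ 596.7 -199.3  330. ]
top 0.75 [369.3 162.7 107. ] [ 590.8 -198.1  330. ]
top 0.8 [369.6 164.2 133. ] [ 587.1 -198.8  330. ]
top 0.85 [369.5 165.  147. ] [ 585.2 -198.6  330. ]
top 0.9 [369.5 165.1 149. ] [ 585.  -198.7  330. ]
scene 0.95 [188.  216.9  21. ] [ 583.4 -190.9  330. ]
scene 1.0 [187.  219.2  26. ] [ 590.1 -192.9  330. ]
scene 1.05 [186.8 220.4  24. ] [ 593.6 -193.2  330. ]
scene 1.1 [186.3 221.3  29. ] [ 596.3 -194.4  330. ]
scene 1.15 [185.9 221.9  30. ] [ 598.  -195.3  330. ]
scene 1.2 [185.7 222.2  28. ] [ 598.9 -195.7  330. ]
scene 1.25 [185.7 222.2  28. ] [ 598.9 -195.7  330. ]
scene 1.3 [185.9 221.9  30. ] [ 598.  -195.3  330. ]
scene 1.35 [186.3 221.2  27. ] [ 595.9 -194.3  330. ]
scene 1.4 [186.8 220.   24. ] [ 592.5 -193.3  330. ]
scene 1.45 [187.1 218.9  24. ] [ 589.4 -192.8  330. ]
scene 1.5 [188. 217.  20.] [ 583.8 -191.   330. ]
scene 1.55 [188.  216.1  20. ] [ 581.2 -191.2  330. ]
scene 1.6 [188.1 216.4  19. ] [ 582.  -190.9  330. ]
scene 1.65 [188. 217.  20.] [ 583.8 -191.   330. ]
scene 1.7 [187.  219.6  24. ] [ 591.3 -193.   330. ]
[ 593.22595215 -194.33785625  335.43249635]
jar [286.49011858 234.07114625 253.        ] [442.78049525  -2.69174362  95.        ]
jar [261.60451977 217.6440678  177.        ] [444.69247357  -2.58783724  90.        ]
```

View pics/z1.png

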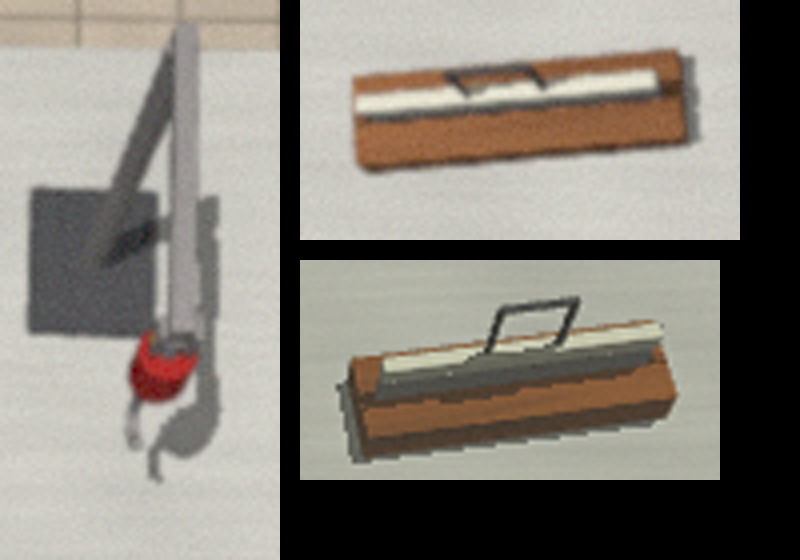

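View pics/z2.png

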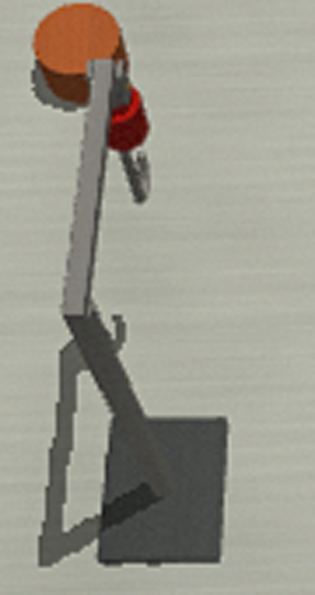

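Amplitude is about 0.25 rad and the period about 0.7 s. The montage gives the corner pixels of the arm, foot, loop bar and block, which I'll turn into positions next.

```bash
python3 - <<'E'
from h import *
d=pickle.load(open("f0.pkl","rb"));T=d["top"];S=d["scene"]
t=lambda x,y:(x/4+330,y/4+70); s=lambda x,y:(x/3.5+150,y/3.5+190)
tb=lambda x,y:((x-300)/4+150,y/4+165); sb=lambda x,y:((x-300)/4+290,(y-260)/4+230)
P=lambda *a:np.round(plane(*a)[:2],1)
print("arm top",P(T,t(186,22),399),P(T,t(181,340),399)); print("arm scene",P(S,s(76,312),399),P(S,s(101,60),399))
print("tri far",tri([(T,t(186,22)),(S,s(76,312))]),"near",tri([(T,t(181,340)),(S,s(101,60))]))
for f,c in((T,[t(30,187),t(157,190),t(157,338),t(28,332)]),(S,[s(118,417),s(228,418),s(218,562),s(100,562)])):
    q=np.array([P(f,p,12) for p in c]);print("foot",q.tolist(),q.mean(0))
print("bar top",P(T,tb(448,74),159),P(T,tb(534,68),159)," scene",P(S,sb(501,309),159),P(S,sb(578,300),159))
def mask_white(im,box):
    x0,y0,x1,y1=box;c=im[y0:y1,x0:x1].astype(int);return c
# block top corners z=40
for f,c in((T,[tb(353,76),tb(680,50),tb(688,142),tb(362,170)]),(S,[sb(352,357),sb(655,322),sb(676,394),sb(365,435)])):
    q=np.array([P(f,p,40) for p in c]);print("block",q.tolist(),q.mean(0))
# brown mask & white grip minAreaRect
im=T["image"][165:225,150:260].astype(int)
for nm,m,z in(("brown",(im[:,:,0]>1.5*im[:,:,2])&(im[:,:,0]>50),40),):
    k,_=cv2.findContours(m.astype(np.uint8),0,2);k=max(k,key=cv2.contourArea);r=cv2.minAreaRect(k);b=cv2.boxPoints(r)+[150,165];print(nm,[P(T,p,z).tolist() for p in b])
print("grip top ends",P(T,tb(356,104),94),P(T,tb(658,81),94)," scene",P(S,sb(384,366),94),P(S,sb(662,327),94))
E
```

```text
arm top [ 779.2 -205. ] [ 589.4 -199.3]
arm scene [ 779.4 -201.7] [ 599.  -200.5]
tri far [ 779.16062884 -203.4422759   398.63978148] near [ 592.47771643 -201.95585052  389.03689972]
foot [[828.3, -156.5], [827.1, -256.5], [706.0, -255.0], [709.3, -154.9]] [ 767.675 -205.725]
foot [[710.5, -245.2], [715.0, -151.2], [835.0, -155.9], [831.2, -251.3]] [ 772.925 -200.9  ]
bar top [571.  275.3] [576.2 215.7]  scene [578.8 221.6] [573.4 278.9]
block [[594.8, 375.8], [619.3, 127.1], [548.3, 118.6], [522.4, 364.2]] [571.2   246.425]
block [[554.9, 125.2], [532.5, 372.6], [596.4, 377.2], [622.0, 129.4]] [576.45 251.1 ]
brown [[563.6, 374.0], [586.9, 126.2], [545.7, 121.7], [522.5, 368.2]]
grip top ends [562.  356.6] [582.9 136.7]  scene [589.9 141.8] [564.6 358.7]
```

Fused estimates: scraper centre ≈ (575, 248) with yaw 0.095, pivot ≈ (600, -200) with stand yaw ≈ -0.02, so the measured sizes fit. Now I'll move over the grasp and check it with the wrist camera.

```bash
cat >> h.py <<'E'
def ori(psi,flip=0):
    a=np.pi/4+psi/2-(np.pi/2 if flip else 0); return np.pi*np.array([np.cos(a),np.sin(a),0])
E
python3 - <<'E'
from h import *
psi=.095;g=np.array([574.9-85*np.sin(psi),248.2+85*np.cos(psi)])
for fl in(0,1):
    q=bot.solve_ik([g[0],g[1],64],ori(psi,fl));q2=bot.solve_ik([600,-115,130],ori(-.02,fl));print(fl,np.round(q,2) if q is not None else q,np.round(q2,2) if q2 is not None else q2)
p0=bot.state()["position"];bot.movel([p0[0],p0[1],360])
fl=0
try:
    bot.movep([110,-420,360],ori(-1.2,fl)); 
    bot.movep([400,0,360],ori(-.02,fl)); bot.movep([400,250,330],ori(psi,fl)); bot.movep([g[0],g[1],220],ori(psi,fl))
except bot.MotionError as e: print("ERR",e)
bot.pause(.3)
s=bot.state();print(s["time_s"],s["position"],s["joints"],s["force"])
f=viewer.grab_frame("wrist");pickle.dump(f,open("w1.pkl","wb"));cv2.imwrite("pics/w1.png",f["image"][:,:,::-1])
E
```

```text
0 [-0.02  0.72 -0.78  1.66  0.59  1.   -0.91] [ 0.58  0.48 -0.57  1.76  0.3   0.99 -0.13]
1 [ 0.23  1.02 -1.25  1.65  1.02  1.26  1.99] [-0.79  0.94  1.37  1.82 -0.98  1.26 -2.29]
7.6417 [567.36388012 332.19365211 222.31049497] [ 0.26292504  0.82418323 -1.34561717  1.54529591  0.8120945   1.42229436
 -1.04125248] [0.35124113 0.13465062 0.1548226 ]
```

View pics/w1.png

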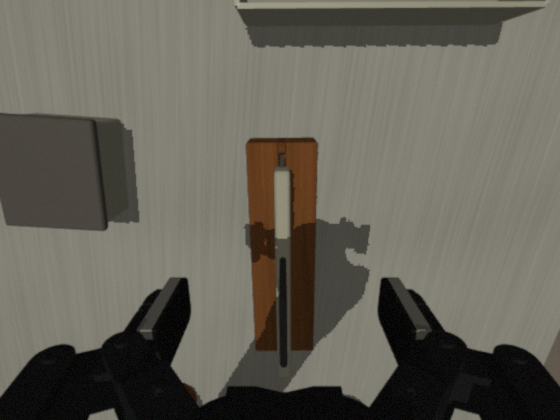

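The wrist view shows the grip's far end at (283,170), the loop bar from (283,258) to (283,366), and the block top corners at (247,140), (317,140), (255,350) and (313,350).

```bash
python3 - <<'E'
from h import *
f=pickle.load(open("w1.pkl","rb"))
for p,z in(((283,170),94),((283,259),159),((283,365),159),((247,141),40),((317,141),40),((255,350),40),((313,350),40)):print(p,z,np.round(plane(f,p,z),1))
E
```

```text
(283, 170) 94 [564.6 359.2  94. ]
(283, 259) 159 [568.9 311.1 159. ]
(283, 365) 159 [577.5 219.5 159. ]
(247, 141) 40 [528.7 372.7  40. ]
(317, 141) 40 [595.8 379.   40. ]
(255, 350) 40 [552.8 125.   40. ]
(313, 350) 40 [622.5 131.3  40. ]
```

```bash
python3 - <<'E'
from h import *
psi=.093;o=ori(psi);x,y=566.9,334.1
bot.movel([x,y,110],o);bot.movel([x,y,65],v=60)
bot.set_gripper(30);s=bot.state();print(s["finger_gap"],s["force"],s["position"])
bot.set_gripper(8,110);s=bot.state();print(s["time_s"],s["finger_gap"],s["grip_force"],s["force"],s["position"])
x,y=s["position"][:2]
bot.movel([x,y,200],v=100);bot.pause(.3)
F=[]
for i in range(20):
    F.append(bot.state()["force"]);bot.pause(.02)
F=np.array(F);s=bot.state();print(F.mean(0),F.std(0),s["time_s"],s["finger_gap"],s["grip_force"],s["position"],s["joints"])
f=viewer.grab_frame("wrist");pickle.dump(f,open("w2.pkl","wb"));cv2.imwrite("pics/w2.png",f["image"][:,:,::-1])
E
```

```text
30.378916513042398 [-0.48624678  0.07362691 -0.22467636] [566.91918577 334.09993723  65.04023874]
10.3417 12.640243904505807 107.57256746292114 [-0.64538648 -0.1522597   1.44143074] [566.84332397 334.28274296  65.24743273]
[ 0.06174698 -0.28725303 -2.15351334] [0.49052237 0.52890079 0.43948737] 12.475 12.477531463636097 107.19971537590027 [566.83374791 334.30279949 200.01299501] [ 0.25288638  0.84494356 -1.32644903  1.56216327  0.82881137  1.39466906
 -1.05438205]
```

View pics/w2.png

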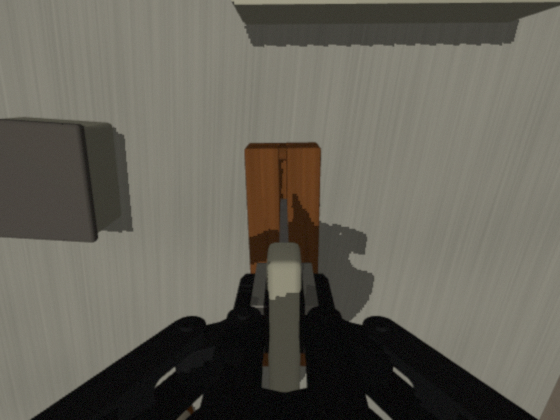

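The scraper is firmly held (gap 12.5, grip 107 N), and the blade is out of the slot, parallel to it. Now I'll carry it back and round to a pose in front of the hook.

```bash
cat >> h.py <<'E'
PS=-.02; OFF=84.6; DZ=93.8   # bar = tcp + (...)
def tcp(b): return [b[0]-OFF*np.sin(PS), b[1]+OFF*np.cos(PS), b[2]-DZ]
def favg(n=50):
    F=[]
    for i in range(n):
        F.append(bot.state()["force"]);bot.pause(.01)
    F=np.array(F);return F.mean(0),F.std(0)/n**.5
E
python3 - <<'E'
from h import *
o=ori(PS)
bot.movep([450,230,230],ori(.04)); bot.movep([470,-115,220],o); bot.movel(tcp([528,-200,266]),v=120)
bot.pause(.3);s=bot.state();print(s["time_s"],s["position"],s["joints"])
fr=[]
for n in("scene","top"):
    for i in range(8):
        f=viewer.grab_frame(n);f["ts"]=bot.state()["time_s"];fr.append((n,f))
pickle.dump(fr,open("f3.pkl","wb"))
S=fr[3][1]["image"];T=fr[11][1]["image"]
c=np.zeros((600,800,3),np.uint8)
a=cv2.resize(S[165:265,140:260],None,fx=3.3,fy=6,interpolation=2)
c[:600,:396]=a; b=cv2.resize(T[130:230,320:420],None,fx=4,fy=6,interpolation=2);c[:600,400:800]=b
cv2.imwrite("pics/p3.png",np.clip(c*1.7,0,255).astype(np.uint8)[:,:,::-1])
E
```

```text
15.5917 [ 529.54590427 -115.76693925  172.62836918] [ 1.07703371  0.49669612 -1.14772919  1.87437385  0.50902736  1.10436599
 -0.28666465]
```

View pics/p3.png

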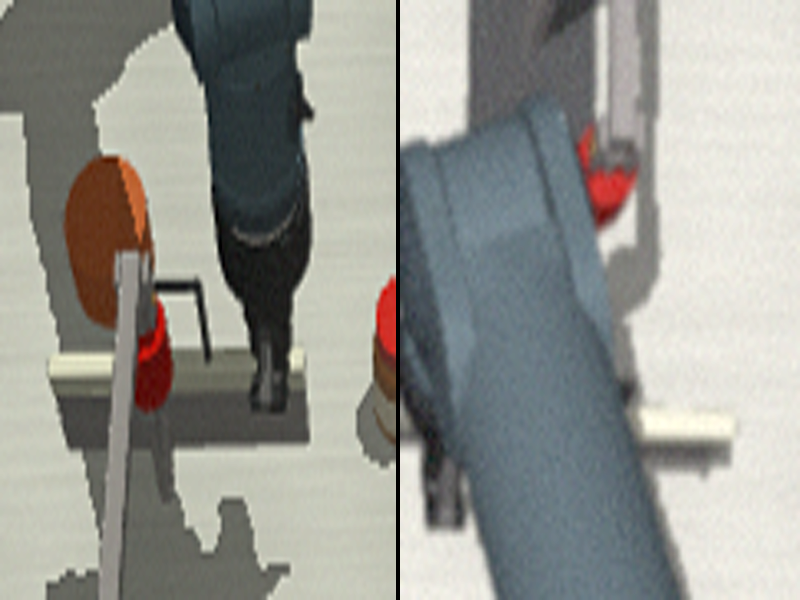

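The loop is just right of the red weight in the scene view. Its right corner is at crop (198,285), the grip ends are at (50,355) and (304,350), and the arm end is at (130,255). The wrist is well clear of the overhead arm.

```bash
python3 - <<'E'
from h import *
fr=pickle.load(open("f3.pkl","rb"));S=fr[3][1];T=fr[11][1]
s=lambda x,y:(x/3.3+140,y/6+165); t=lambda x,y:((x-400)/4+320,y/6+130)
P=lambda *a:np.round(plane(*a),1)
print("loop corner",P(S,s(196,286),266.5)); print("grip ends",P(S,s(50,366),201),P(S,s(304,360),201))
print("arm end",P(S,s(130,255),399),"top",P(T,t(620,148),399),"grip end top",P(T,t(733,427),201))
for n,f in fr:
    r=redc(f["image"],(176,205,200,240) if n=="scene" else (355,140,390,175));print(n,f["ts"],np.round(r,1),P(f,r,330))
E
```

```text
loop corner [ 531.5 -173.5  266.5]
grip ends [ 530.2 -307.   201. ] [534.5 -89.3 201. ]
arm end [ 600.  -199.1  399. ] top [ 590.2 -198.8  399. ] grip end top [ 523.7 -308.7  201. ]
scene 15.6417 [185.9 221.9  30. ] [ 598.  -195.3  330. ]
scene 15.6917 [185.9 221.9  30. ] [ 598.  -195.3  330. ]
scene 15.7417 [186.2 221.4  29. ] [ 596.6 -194.5  330. ]
scene 15.7917 [186.3 221.2  27. ] [ 595.9 -194.3  330. ]
scene 15.8417 [186.6 220.3  28. ] [ 593.3 -193.7  330. ]
scene 15.8917 [186.9 219.4  26. ] [ 590.7 -193.1  330. ]
scene 15.9417 [187.  219.1  27. ] [ 590.  -192.9  330. ]
scene 15.9917 [187.7 217.5  22. ] [ 585.4 -191.5  330. ]
top 16.0417 [371.9 162.7  76. ] [ 590.9 -204.4  330. ]
top 16.0917 [371.5 161.9  68. ] [ 592.8 -203.5  330. ]
top 16.1417 [370.9 161.1  63. ] [ 594.8 -202.1  330. ]
top 16.1917 [370.7 160.3  59. ] [ 596.8 -201.5  330. ]
top 16.2417 [370.1 159.6  53. ] [ 598.4 -200.1  330. ]
top 16.2917 [370. 159.  52.] [ 599.8 -199.9  330. ]
top 16.3417 [369.8 158.7  57. ] [ 600.6 -199.6  330. ]
top 16.3917 [370. 159.  53.] [ 600.  -199.9  330. ]
```

Relative positions agree within 2–3 mm. I'll pass the loop over the tip, take a force baseline and creep up to the swinging shank.

```bash
python3 - <<'E'
from h import *
bot.movel(tcp([566,-200,267]),v=50);bot.pause(.3)
m,e=favg(60);print("base",m,e,bot.state()["time_s"]);np.save("base.npy",m)
x=566.;buf=[]
while x<606:
    x+=1.;bot.movel(tcp([x,-200,267]),v=5)
    F=bot.state()["force"]-m;buf.append(F)
    if len(buf)%5==0:
        b=np.array(buf[-5:]);print(x,round(bot.state()["time_s"],2),np.round(b.mean(0),2),np.round(b[:,0].min(),2))
        if len(buf)>=10 and np.array(buf[-10:])[:,0].mean()<-.7:break
a,e=favg(50);print(a-m,e,bot.state()["position"],bot.state()["time_s"])
E
```

```text
base [ 0.06108338  0.02805225 -1.98629974] [0.05951618 0.06859141 0.05510764] 18.1
571.0 19.85 [ 0.17 -0.23  0.33] -0.39
576.0 21.6 [ 0.04 -0.05  0.11] -0.54
581.0 23.35 [-0.13  0.2   0.22] -0.43
586.0 25.1 [0.1  0.22 0.3 ] -0.36
591.0 26.85 [-0.06 -0.29  0.25] -0.35
596.0 28.6 [ 0.14 -0.19  0.17] -0.45
601.0 30.35 [-0.08 -0.07  0.07] -0.62
606.0 32.1 [-0.19  0.07 -0.27] -0.97
[-0.3481953  -0.05210307  0.09214037] [0.06878913 0.07375789 0.06340774] [ 607.65720809 -115.43870446  173.18790186] 32.5167
```

```bash
python3 - <<'E'
from h import *
m=np.load("base.npy");x=606.;X=[x];Fx=[.35]
while x<640:
    x+=4;bot.movel(tcp([x,-200,267+min(4,(x-606)*.15)]),v=15);bot.pause(.1)
    a,e=favg(35);f=a-m;X.append(x);Fx.append(-f[0]);print(x,round(bot.state()["time_s"],2),np.round(f,2))
    if -f[0]>.9:break
p=np.polyfit(X,Fx,1);print("fit",p,"x for 1N",(1-p[1])/p[0])
r=[redc(viewer.grab_frame("scene")["image"],(176,200,205,240)) for i in range(5)];print(np.round(r,1).tolist())
print(bot.state()["time_s"])
E
```

```text
610.0 33.33 [-0.45 -0.22  0.16]
614.0 34.13 [-0.8  -0.37  0.26]
618.0 34.94 [-1.04 -0.28  0.26]
fit [  0.06056358 -36.40501665] x for 1N 617.6156798037109
[[nan, nan, 0.0], [nan, nan, 0.0], [nan, nan, 0.0], [nan, nan, 0.0], [nan, nan, 0.0]]
35.1917h.py:16: RuntimeWarning: Mean of empty slice.
  v,u=np.nonzero(m); return np.array([u.mean()+x0,v.mean()+y0,len(u)])
  ret = ret.dtype.type(ret / rcount)
```

```bash
python3 - <<'E'
from h import *
m=np.load("base.npy")
bot.movel(tcp([617.5,-200,268.8]),v=10)
for i in range(2):
    a,e=favg(50);print(np.round(a-m,2),e[0],bot.state()["time_s"])
S=viewer.grab_frame("scene");W=viewer.grab_frame("wrist");pickle.dump((S,W),open("f4.pkl","wb"))
c=np.zeros((600,800,3),np.uint8)
c[:480,:400]=cv2.resize(S["image"][180:260,150:230],None,fx=5,fy=6,interpolation=2)
c[:300,400:800]=cv2.resize(W["image"],(400,300))
cv2.imwrite("pics/p4.png",np.clip(c*1.7,0,255).astype(np.uint8)[:,:,::-1]);print(bot.state()["time_s"],bot.state()["position"])
E
```

```text
[-0.93 -0.03 -0.15] 0.06926667355455637 35.8583
[-0.85 -0.11 -0.26] 0.06707335971235316 36.275
36.375 [ 619.15263847 -115.41074082  174.97472237]
```

View pics/p4.png

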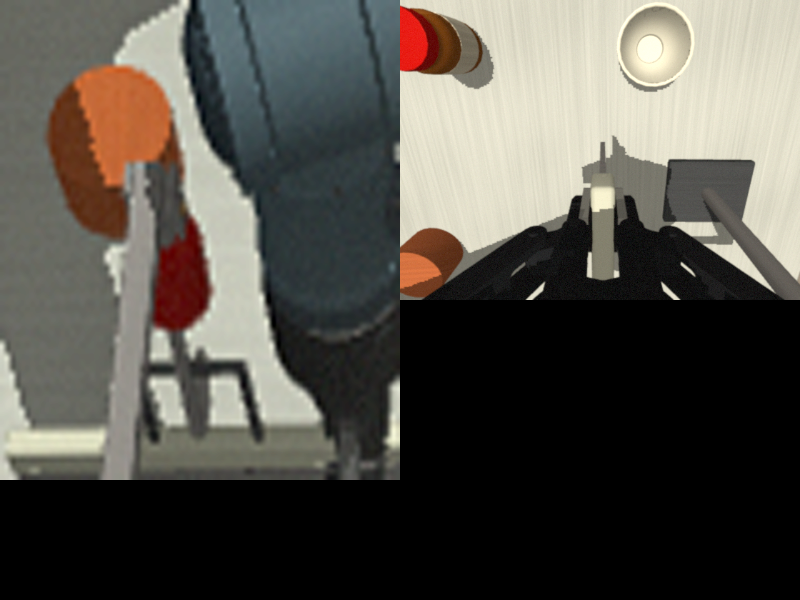

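The picture shows the shank passing in front of the bar, centred in the loop at crop (190,400). The tip is behind the bar at (200,350), so the J is inside the window. The reading is about 0.93 N, so I'll dwell slightly deeper, ease back until the lean is light, then lower until the hook takes load.

```bash
python3 - <<'E'
from h import *
m=np.load("base.npy")
bot.movel(tcp([619,-200,268.8]),v=8)
for i in range(2):
    a,e=favg(40);print("lean",np.round(a-m,2),bot.state()["time_s"])
bot.movel(tcp([604,-200,264]),v=10);bot.pause(.1)
a,e=favg(40);print("light",np.round(a-m,2),bot.state()["time_s"]);m2=a
bot.movel(tcp([603.5,-200,233]),v=25);bot.pause(.1)
a,e=favg(30);print("233",np.round(a-m,2),bot.state()["time_s"])
z=233.
while z>220:
    z-=.4;bot.movel(tcp([603.5,-200,z]),v=8)
    a,e=favg(8);f=a-m
    if f[2]>1.0:
        a,e=favg(20);f=a-m;print(round(z,1),np.round(f,2))
        if f[2]>1.2 or np.linalg.norm(f)>2.5:break
a,e=favg(30);print("end",z,np.round(a-m,2),bot.state()["time_s"],bot.state()["position"])
E
```

```text
lean [-1.15 -0.32  0.14] 37.05
lean [-1.05 -0.23  0.32] 37.3833
light [-0.34 -0.14 -0.01] 39.5417
233 [-0.17 -0.1   0.11] 41.2833
227.8 [-0.44 -0.12  1.52]
end 227.79999999999993 [-0.27 -0.28  1.84] 45.8167 [ 605.28713441 -115.52741623  134.123012  ]
```

The hook takes about 1.8 N at bar z = 227.8 mm, against an expected 227. I'll trim the small residual lean, release and back out sideways along the blade.

```bash
python3 - <<'E'
from h import *
m=np.load("base.npy")
bot.movel(tcp([601.5,-200,227.7]),v=6);a,e=favg(35);f=a-m;print(np.round(f,2),bot.state()["time_s"])
if f[2]>1.2:
    bot.set_gripper(16);bot.pause(.2);bot.set_gripper(40);s=bot.state();print(s["finger_gap"],s["force"],s["grip_force"],s["time_s"])
    p=s["position"];bot.movel([p[0],p[1]+75,p[2]],v=60);bot.movel([p[0]-40,p[1]+130,p[2]+40],v=120)
    fr=[viewer.grab_frame("scene") for i in range(3)];bot.pause(.4);fr+=[viewer.grab_frame("scene") for i in range(2)]
    T=viewer.grab_frame("top")["image"]
    c=np.zeros((600,800,3),np.uint8)
    c[:480,:400]=cv2.resize(fr[0]["image"][180:260,150:230],None,fx=5,fy=6,interpolation=2)
    c[:480,400:]=cv2.resize(T[130:230,320:420],(400,480))
    cv2.imwrite("pics/p5.png",np.clip(c*1.7,0,255).astype(np.uint8)[:,:,::-1]);print(bot.state()["time_s"])
    g=[cv2.cvtColor(x["image"],6).astype(int)[195:270,150:215] for x in fr];print([np.abs(q-g[0]).max() for q in g])
E
```

```text
[-0.09 -0.46  2.32] 46.5917
40.18614610872542 [ 0.29235131 -0.08900222 -0.11747031] 0.0 47.3667
50.275
[np.int64(0), np.int64(53), np.int64(54), np.int64(73), np.int64(71)]
```

View pics/p5.png

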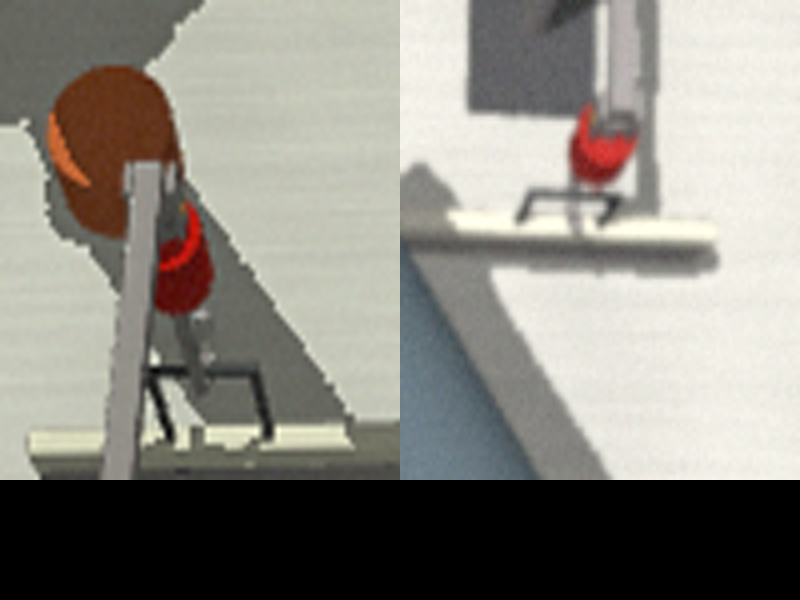

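The scraper hangs with its bar in the hook: bar at crop (200,370), grip level and free. Now I'll measure the remaining motion.

```bash
cat > mo.py <<'E'
from h import *
r=[];g=[];t=[]
for i in range(16):
    f=viewer.grab_frame("top");im=f["image"];t.append(bot.state()["time_s"])
    r.append(plane(f,redc(im,(355,145,390,175)),330)[:2])
    c=im[160:200,385:402].astype(int).sum(2)  # free end of grip
    m=c>np.percentile(c,50)+70; v,u=np.nonzero(m);g.append((u.mean(),v.mean(),len(u)) if len(u) else (0,0,0))
print(np.round(t,2)[[0,-1]],np.round(np.array(r)[:,0],1),np.round(np.array(g),1).tolist())
E
python3 mo.py
```

```text
[50.32 51.08] [594.1 594.1 593.8 594.1 593.7 594.1 593.9 594.  593.9 594.4 594.2 594.5
 594.2 594.9 594.  594.2] [[0, 0, 0], [0, 0, 0], [0, 0, 0], [0, 0, 0], [0, 0, 0], [0, 0, 0], [0, 0, 0], [0, 0, 0], [0, 0, 0], [0, 0, 0], [0, 0, 0], [0, 0, 0], [0, 0, 0], [0, 0, 0], [0, 0, 0], [0, 0, 0]]
```

```bash
python3 - <<'E'
from h import *
bot.pause(2)
F=[viewer.grab_frame("top")["image"][165:195,350:405] for i in range(14)]
G=[cv2.GaussianBlur(cv2.cvtColor(x,6),(3,3),0).astype(np.float32) for x in F]
w=cv2.createHanningWindow(G[0].shape[::-1],cv2.CV_32F)
print([np.round(cv2.phaseCorrelate(G[0],q,w)[0],2).tolist() for q in G],[round(float(np.abs(q-G[0]).max())) for q in G],bot.state()["time_s"])
E
```

```text
[[-0.0, 0.0], [-0.11, -0.31], [-0.04, -0.51], [-0.1, -0.7], [0.0, -0.79], [-0.01, -0.96], [-0.03, -0.98], [0.0, -0.93], [-0.04, -0.9], [-0.08, -0.56], [-0.12, -0.37], [-0.08, -0.1], [0.14, 0.05], [0.05, 0.23]] [0, 21, 24, 28, 30, 40, 41, 30, 29, 24, 23, 15, 20, 24] 53.775
```

Residual grip motion is about 15 mm/s, well below the 120 mm/s limit, and the hook is still. Handing in.

```bash
python3 -c "
from workcell import bot
print(bot.finish_job())"
```

```text
the job is handed in; nothing more can be done
None
```

The scraper hangs by its loop in the hook and is let go, nearly still (about 15 mm/s at the grip). The lean read about 0.9–1.1 N and the hook took about 1.8 N or more before release. The job was handed in at about 54 s, but no verdict came back.

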